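# Clamp the bracket in the welding fixture

### The job

Clamp the steel bracket in the welding fixture for its next weld, without picking anything up: push the yellow clamp strap round with a finger until it is fully home against the brass stop pin, over the bracket, and only then push the raised cam lever with the red ball knob all the way down so that the rubber foot presses on the bracket. Leave the bracket where it lies and leave the other things on the bench and fixture alone, and finish with the hand clear.

Things in the scene. Friction and masses are not known exactly. Their poses are not given: they have to be found in the camera images.
- fixture: dark steel plate fixed to the bench, 230 x 230 x 12 mm, spanning x -95 to 135, y -160 to 70 mm of its frame. Origin: on the vertical axis of the clamp post, at bench height; z up. The strap turns about this z axis and, when home, points along this frame's -y, against a brass stop pin (12 mm across, top 74 mm above the bench) at x -18, y -55 mm. Place and yaw vary.
- strap (a joint): swing of the yellow strap about the post axis, rad: 0 = right open (1.9 rad counter-clockwise of home, seen from above), growing as it turns clockwise to 1.9 = home against the stop pin, where it stops. Stiff (about 1.5 N at its push point); stays where it is left.
- strap_push (a point): middle of the yellow strap, 95 mm out from the post axis, 64 mm above the bench: a good place to push. The strap is 24 mm wide, 12 mm thick, and ends 115 mm from the post axis. Site x points outward along the strap, z up; to drive it home push on its +y side. A finger may reach down to 50 mm above the bench beside it without touching the bracket's bar (top at 40 mm).
- lever (a joint): cam lever, rad: 0 = fully raised (1.3 rad above level), growing as it is pushed down to 1.2 = fully down (0.1 rad above level), where it stops. Stays where it is left; 2 to 4 N at the knob moves it. It is carried by the strap and swings in the upright plane along the strap; its knob goes over and down on the side of the post opposite the strap's tip.
- lever_pin (a point): the lever's pivot, on the post axis, 92 mm above the bench; between two steel cheeks that reach 102 mm above the bench and turn with the strap. Site x points along the strap to its tip.
- lever_knob (a point): centre of the red ball knob (24 mm across) on the end of the cam lever, 85 mm from the lever's pin; the lever's bar is 12 mm thick.
- foot: black rubber clamp foot, 22 mm across, sprung, under the strap 100 mm from the post axis; origin 8 mm above its lower face, which is 44 mm above the bench when raised. Pushing the lever drives it down 7 mm per rad; with strap home and lever fully down it presses the bracket with about 10 N.
- work_spot (a point): centre of the top face of the loose bracket's steel bar (130 x 46 x 8 mm, top 40 mm above the bench), where the foot should press. It lies on two rails, 100 mm from the post axis along the fixture's -y, its length along the fixture's x; a square tube stub, 30 mm wide and 30 mm tall, stands on its end towards the fixture's -x.
- offcut: short aluminium box-section offcut, 50 x 25 x 25 mm, lying on the fixture plate; origin at its underside; to be left alone
- magnet: red L-shaped welding magnet, 55 x 20 x 28 mm, on the fixture plate; origin at its underside; to be left alone
- collar: brass collar, 32 mm across, 16 mm tall, on the fixture plate; origin at its underside; to be left alone
- hammer: hammer with a 260 mm wooden handle, steel head 100 mm long, lying on the bench to the robot's right, 26 mm tall; origin at its underside; to be left alone
- brush: hand brush lying on the bench to the robot's right; origin at its underside; to be left alone
- spray: spray can, 60 mm across, 170 mm tall, standing on the bench to the robot's left; origin at its underside; to be left alone
- tin: amber glass jar with steel cap, 64 mm across, 75 mm tall, standing on the bench to the robot's left; origin at its underside; to be left alone
There are look-alikes about, which are no part of the job. What is shaped like the part that bears work_spot but blue or brown is not meant.

How it is judged (in metres and radians):
On the way, in this order (a step that is already met when the one before it is completed fails the run):
1. the strap is swung home against its stop while the lever is still up (value of joint strap above 1.82 rad and value of joint lever below 0.6 rad), for 0.2 s.
2. the lever is pushed fully down and the foot presses on the bracket (value of joint lever above 1.1 rad and value of joint strap above 1.82 rad and contact force between foot and work above 4 N), for 0.2 s.
At the end, for the whole second after the job is handed in: Strap within 0.08 rad of home, lever within 0.1 rad of fully down, rubber foot pressing the bracket with more than 4 N within 18 mm of the bar's centre, bracket level on its rails and within 12 mm of its start, bystanders within 25 mm of their starts (all of step 2 and horizontal distance between foot and work_spot below 0.018 m and z of work_spot in the frame of fixture between 0.036 and 0.044 m and angle between work_spot's own z axis and vertical below 0.06 rad and distance of work_spot from where it was at the start of the episode below 0.012 m and linear speed of foot below 0.02 m/s and distance of each of offcut, magnet, collar, hammer, brush, spray, tin from where it was at the start of the episode below 0.025 m); the robot touches nothing.
It fails at once if the lever is pushed down before the strap is home (value of joint lever above 0.8 rad and value of joint strap below 1.7 rad).
It fails at once if the bracket is lifted or tipped off its rails (z of work_spot in the frame of fixture above 0.05 m or angle between work_spot's own z axis and vertical above 0.15 rad).
It fails at once if the bracket is shoved out of place (distance of work_spot from where it was at the start of the episode above 0.015 m).
It fails at once if one of the other loose things is moved more than 30 mm, lifted or knocked over (distance of any of offcut, magnet, collar, hammer, brush, spray, tin from where it was at the start of the episode above 0.03 m or angle between any of offcut, magnet, collar, hammer, brush, spray, tin's own z axis and vertical above 0.5 rad).
It also fails if it takes over 53 s, if anything falls off the work surface, if the arm or the gripper's body presses on something with over 40 N, if the wrist force passes 120 N, or if a joint passes its speed limit or range.

### The arm

A 6-joint arm with a two-finger parallel gripper is mounted at the origin on the work surface. World frame = base frame: x ahead of the robot, y to its left, z up, the work surface at z = 0. Lengths are in mm, angles in rad, forces in N, time in s.
With the tool pointing down it reaches from about 275 to 750 mm from the base axis. Payload 10.2 kg.
Tool frame: the origin (TCP) lies at the very end of the fingers, on their centre line; the grasp point (between the pads) lies 19 mm behind it; z points along the fingers, y is the line along which they close (so a half turn about z gives the same grasp; the last joint's range is limited). The gripper opens to 85 mm and grips with 20 to 120 N. Pads are 22 mm wide; open, the fingers measure 114 mm over their backs; the gripper's body (76 mm by 85 mm) begins 54 mm behind the grasp point. The pads swing forward as they close: fully open they stand 13 mm farther back than shut.
Start: joints at [1.079, 0.313, 1.498, -0, 1.331, -0.223], TCP at [139.439, 506.15, 203.394] pointing down, gripper open.
Joint ranges: [-2.94, 2.94], [-0.97, 2.17], [0.19, 2.56], [-1.23, 4.37], [0.02, 3.11], [-2.88, 2.88]. Speed limits (rad/s): [2.39, 2.39, 3.01, 3.14, 3.14, 3.14].

### API

Orientations are given as a unit quaternion [w, x, y, z].
In Python, from rig import telemetry, optics, ctrl gives the robot as it stands.
- The arm moves only by the tool servo_tool, never from a script. Its argument "deltas" is a list of rows, each a list of 3 entries, a list of its own where there are three numbers: the shift along the tool's x, y, z in units of 20 cm (1.0 is 20 cm), then the turn, a rotation vector about the tool's x, y, z in units of 90 degrees (1.0 is 90 degrees), then the opening, from 0 (shut) to 1 (fully open). A call has 1 to 8 rows; each row shifts and turns the commanded pose from where the row before left it, along the tool's axes as they then stand; what a row does not reach is not made up. A row lasts 1/10 s, in which the tool goes at most 50 mm and 8.59 degrees, less where a joint would pass 70% of its speed; a pose out of reach is approached as far as the arm can. A call with a number of a shift or a turn outside -1 to 1 is refused whole. A call with a gripper value outside its range is refused whole. The fingers move at their own pace and stop on an object; "squeeze" is the grip in N (left out, the last holds). Time passes only in rows, so rows that do not move let the fingers close. It gives the time, the measured TCP pose, the force, the opening and the grip force at its end, in the units of the state.
- telemetry.sense(): the state, without advancing time (a new reading comes with each control period).
- optics.capture(name): name is "side" or "top" or "wrist"; returns the picture (384x512x3 uint8, blue, green, red); there is no depth.
- optics.camera_model(name): a dict with "vfov" (degrees; the focal length in pixels is half the picture's height over the tangent of half this angle, whatever the lens; pixels are square), "cx", "cy" (the principal point, pixels), "R" (3x3) and "t" (3): a world point X has camera coordinates R X + t; the wrist camera has in their place "mount" (4x4, takes a point from camera to tool coordinates, whose origin is the TCP and whose axes are the flange's). Camera axes: x right, y down, z forward; pixel columns grow to the right and rows downward; lengths in mm; the calibration is good to about 2 mm. A picture is of the moment at which its call begins: read the wrist's pose just before it. camera_model takes no time and is no camera call.
- ctrl.finish_job(): hands the job in; it is judged then, once.
The state is a dict: "time_s": time; "joints": joint angles; "dq": joint speeds; "tau": joint torques, N m; "eef_pos": TCP position; "ee_rot": TCP orientation; "force": force on the tool from outside, world axes, zero at the start; "wrist_torque": the same for the moment, N m; "grip_width": opening from 0.0 (shut) to 1.0 (fully open); "grip_force": force on a finger pad.
Only numpy, scipy, OpenCV 4.12 (cv2) and the standard library are available. Lean on these libraries where they do the work, as an engineer would, in place of code of your own. Each camera call takes 0.05 s, during which the arm holds its last target. There are 200 camera calls.

## Working session

There is one attempt and no reset: what is moved stays moved. The work goes in short steps, Python scripts to look and compute and a tool call to move; the robot and the scene stay as the last step left them, time stands still between calls to the robot, and variables do not carry over. Pictures are saved under pics/ and viewed, at most 14 in all, crops included, and the job is handed in when it is done.

Besides the shell and the picture viewer there is one more tool, called after "Emit:" by a JSON object that holds its "op" and its "data". servo_tool: Moves the arm, as the interface text tells. Its arguments: {"type":"object","properties":{"deltas":{"type":"array"},"squeeze":{"type":"number"}},"required":["deltas"]}

```bash
mkdir -p pics
python3 - <<'E'
from rig import telemetry, optics
import cv2, numpy as np
a=optics.capture("top");b=optics.capture("side")
cv2.imwrite("pics/top.png",a);cv2.imwrite("pics/side.png",b)
for n in("top","side"):
    m=optics.camera_model(n);print(n,m)
s=telemetry.sense();print(s['time_s'],s['eef_pos'],s['ee_rot'],s['force'],s['grip_width'])
E
```

```text
top {'vfov': 43.00777788141482, 'cx': 258.1338255458856, 'cy': 195.58616102905225, 'R': array([[ 0.02966149, -0.99940632,  0.01752725],
       [-0.99209451, -0.03157454, -0.12145584],
       [ 0.12193715, -0.01378612, -0.99244208]]), 't': array([ -63.63753984,  558.7126484 , 1883.01022404])}
side {'vfov': 47.05915412827354, 'cx': 249.32377600971432, 'cy': 190.58829995421598, 'R': array([[ 0.72090514, -0.69295388,  0.01052133],
       [-0.44372732, -0.47318102, -0.76105571],
       [ 0.532355  ,  0.54398037, -0.6486012 ]]), 't': array([-430.56126452,  330.62913593, 1093.96607601])}
0.1 [139.30346479 505.90695464 202.90128572] [-2.12789690e-04  1.34006451e-01  9.90980292e-01 -5.35283192e-04] [ 0.09497338 -0.80792265 -0.60155715] 0.9973324873434394
```

View pics/top.png

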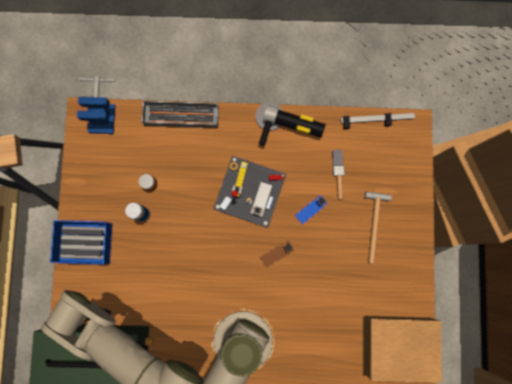

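View pics/side.png

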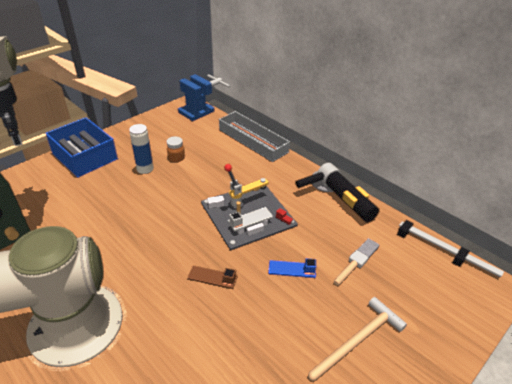

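The top view shows the fixture around (250,192), the yellow strap at (241,177), and the knob near (235,193). The steel bracket is at (262,197). Its look-alikes are blue (311,209) and brown (277,254). In the side view the knob is at (228,167), the strap at (255,187) and the steel bracket at (255,218). I'll check this choice in one close crop.

Run:
```python
import cv2, numpy as np
a=cv2.imread("pics/top.png")[145:240,205:300];b=cv2.imread("pics/side.png")[150:250,195:305]
a=cv2.resize(a,(399,399),interpolation=cv2.INTER_CUBIC);b=cv2.resize(b,(399,363),interpolation=cv2.INTER_CUBIC)
b=np.vstack([b,np.zeros((36,399,3),np.uint8)])
cv2.imwrite("pics/crop.png",np.hstack([a,b]))
```

```text
(no output)
```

View pics/crop.png

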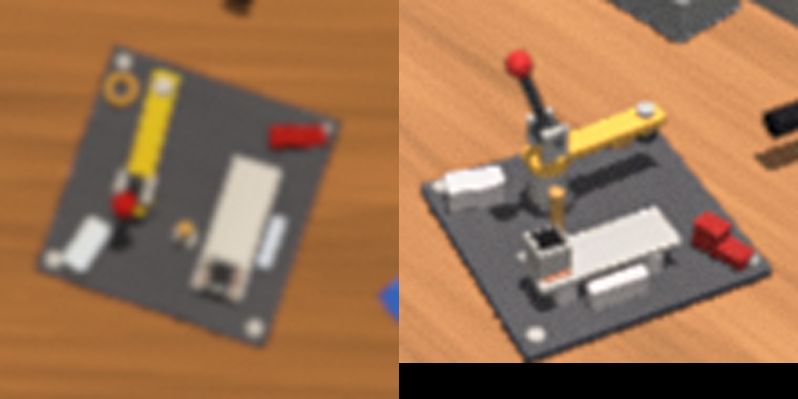

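The close crop confirms the choice. The plate carries the yellow strap pointing up-image (+x world), the raised lever with its red knob, the brass stop pin and the uncoloured steel bracket with its tube stub. The red magnet, brass collar and aluminium offcut are bystanders. Next I'll measure.

```bash
cat > h.py <<'E'
import cv2, numpy as np
from rig import telemetry, optics
def cam(n):
    m=optics.camera_model(n); f=192/np.tan(np.radians(m['vfov']/2)); return f,m['cx'],m['cy'],np.array(m['R']),np.array(m['t'])
def ray(n,uv):
    f,cx,cy,R,t=cam(n); d=R.T@np.array([(uv[0]-cx)/f,(uv[1]-cy)/f,1]); return -R.T@t,d
def plane(n,uv,z):
    o,d=ray(n,uv); return o+d*(z-o[2])/d[2]
def tri(uv1,uv2):
    o1,d1=ray("top",uv1);o2,d2=ray("side",uv2)
    s=np.linalg.lstsq(np.c_[d1,-d2],o2-o1,rcond=None)[0]
    p,q=o1+d1*s[0],o2+d2*s[1]; return (p+q)/2,np.linalg.norm(p-q)
def blob(img,lo,hi,box):
    x0,y0,x1,y1=box; c=cv2.cvtColor(img[y0:y1,x0:x1],cv2.COLOR_BGR2HSV)
    m=cv2.inRange(c,lo,hi); n,l,st,ce=cv2.connectedComponentsWithStats(m)
    return [(st[i,4],ce[i]+[x0,y0],np.argwhere(l==i)[:,::-1]+[x0,y0]) for i in np.argsort(-st[:,4]) if i>0]
E
python3 - <<'E'
from h import *
a=cv2.imread("pics/top.png");b=cv2.imread("pics/side.png")
# plate: non-wood region
x0,y0=205,145
hsv=cv2.cvtColor(a[y0:240,x0:293],cv2.COLOR_BGR2HSV)
m=cv2.inRange(hsv,(0,0,0),(179,90,130))
n,l,st,ce=cv2.connectedComponentsWithStats(m);i=1+np.argmax(st[1:,4])
pts=np.argwhere(l==i)[:,::-1]+[x0,y0]
P=np.array([plane("top",p,12)[:2] for p in pts]).astype(np.float32)
r=cv2.minAreaRect(P);print("plate",r,st[i,4])
ang=np.radians(r[2]); 
for k in range(4):
    y=(ang+k*np.pi/2+np.pi)%(2*np.pi)-np.pi
    if abs(y)<np.pi/4: yaw=y
c,s=np.cos(yaw),np.sin(yaw);R=np.array([[c,-s],[s,c]])
O=np.array(r[0])-R@[20,-45]
print("yaw",yaw,"origin",O)
for nm,q in (("work",(0,-100)),("stop",(-18,-55))): print(nm,O+R@q)
ys=[blob(a,(20,130,90),(35,255,255),(230,150,260,205)),blob(b,(18,130,90),(35,255,255),(220,165,280,205))]
for y in ys:
    for k in y[:2]: print("yel",k[0],k[1])
p=ys[0][0][2];Q=np.array([plane("top",u,70)[:2] for u in p]).astype(np.float32)
rr=cv2.minAreaRect(Q);print("strap",rr)
kt=[blob(a,(0,150,80),(6,255,255),(225,180,245,205)),blob(b,(0,150,80),(6,255,255),(215,155,240,180))]
print([ (k[0][0],k[0][1]) for k in kt]); print("knob",tri(kt[0][0][1],kt[1][0][1]))
sc=[blob(a,(0,0,150),(179,60,255),(205,145,293,240)) ]
for k in sc[0][:7]: print("white",k[0],k[1],plane("top",k[1],40)[:2])
E
```

```text
plate ((580.3712768554688, -11.05523681640625), (226.8135986328125, 227.1790771484375), 73.13704681396484) 2130
yaw -0.29431405470598193 origin [574.28500593  37.81149324]
work [545.27665915 -57.88864165]
stop [541.10439092  -9.60207853]
yel 144 [240.40972222 176.45138889]
yel 13 [244.23076923 162.69230769]
yel 237 [248.93670886 187.78481013]
yel 1 [238. 203.]
strap ((629.0762939453125, 24.847721099853516), (27.529903411865234, 81.930908203125), 77.24723052978516)
[(np.int32(26), array([234.03846154, 193.26923077])), (np.int32(43), array([227.69767442, 167.09302326]))]
knob (array([548.42279295,  43.43591004, 178.27245509]), np.float64(0.07267500838413067))
white 389 [262.61182519 197.45501285] [552.91977632 -64.13990426]
white 94 [224.08510638 203.04255319] [526.13369696  85.91027071]
white 9 [265.11111111 222.66666667] [454.29807225 -76.7068564 ]
white 8 [239.875 190.125] [579.05697826  25.95122744]
white 8 [234.  159.5] [700.47460707  53.35267122]
white 6 [233.5 187.5] [588.65282152  51.32497219]
white 5 [243.2 165.4] [677.98981914  16.19752377]
```

Everything agrees: the knob height is 178 mm against an expected 174, the plate measures 227 mm against 230, and the strap is at -0.22 rad against home at -1.865 rad. The post is at about (574, 38). I'll move to above (680, 52) with the gripper shut.

Emit:
{"op": "servo_tool", "data": {"deltas": [[[-0.2,-0.09,0],[0,0,0],0],[[-0.2,-0.09,0],[0,0,0],0],[[-0.2,-0.09,0],[0,0,0],0],[[-0.2,-0.09,0],[0,0,0],0],[[-0.2,-0.09,0],[0,0,0],0],[[-0.2,-0.09,0],[0,0,0],0],[[-0.2,-0.09,0],[0,0,0],0],[[-0.2,-0.09,0],[0,0,0],0]]}}

```text
time_s: 0.9
eef_pos: [410.7, 280.9, 203.2]
ee_rot: [-0.0, 0.134, 0.991, -0.0]
force: [0.4, 0.7, -0.6]
grip_width: -0.006
grip_force: 0.0
```

Emit:
{"op": "servo_tool", "data": {"deltas": [[[-0.2,-0.09,0],[0,0,0],0],[[-0.2,-0.09,0],[0,0,0],0],[[-0.2,-0.09,0],[0,0,0],0],[[-0.2,-0.09,0],[0,0,0],0],[[0,0,0],[0,0,0],0]]}}

```text
time_s: 1.4
eef_pos: [547.5, 166.9, 202.2]
ee_rot: [-0.0, 0.136, 0.991, -0.0]
force: [-0.2, 0.2, -0.8]
grip_width: 0.003
grip_force: 0.0
```

Run:
```python
from h import *
s=telemetry.sense();a=optics.capture("wrist");cv2.imwrite("pics/w1.png",a)
print(s['time_s'],s['eef_pos'],s['ee_rot'],s['joints'],s['force']);print(optics.camera_model("wrist"))
```

```text
1.4 [547.50747436 166.90649265 202.21126649] [-2.64568665e-04  1.36270444e-01  9.90671514e-01 -4.97229484e-04] [ 9.17169820e-02  4.19428920e-01  1.35019466e+00 -8.65746103e-04
  1.37270972e+00 -1.20551710e+00] [-0.23029648  0.24909165 -0.82013951]
{'vfov': 60.71711623205125, 'cx': 253.41791827259266, 'cy': 188.48874751178806, 'mount': array([[ 1.23768012e-03, -9.65981371e-01, -2.58608698e-01,
         6.44699343e+01],
       [ 9.99999216e-01,  1.14630903e-03,  5.04105165e-04,
         5.24839594e-02],
       [-1.90510712e-04, -2.58609119e-01,  9.65982033e-01,
        -1.69140825e+02],
       [ 0.00000000e+00,  0.00000000e+00,  0.00000000e+00,
         1.00000000e+00]])}
```

View pics/w1.png

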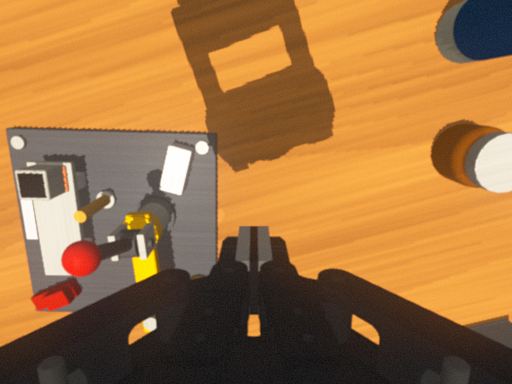

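The wrist view shows the plate corners at (8,130) and (216,133), the pin top at (81,216), the red knob at (81,258) and the strap at (146,262). I'll refine the frame from these.

```bash
cat >> h.py <<'E'
from scipy.spatial.transform import Rotation as Ro
def wplane(s,uv,z):
    m=optics.camera_model("wrist");f=192/np.tan(np.radians(m['vfov']/2));M=m['mount']
    q=s['ee_rot'];R=Ro.from_quat([q[1],q[2],q[3],q[0]]).as_matrix()
    o=R@M[:3,3]+s['eef_pos'];d=R@M[:3,:3]@np.array([(uv[0]-m['cx'])/f,(uv[1]-m['cy'])/f,1])
    return o+d*(z-o[2])/d[2]
E
python3 - <<'E'
from h import *
s=telemetry.sense();a=cv2.imread("pics/w1.png")
A=wplane(s,(8,130),12)[:2];B=wplane(s,(216,133),12)[:2];C=wplane(s,(216,200),12)[:2]
print("corners",A,B,np.linalg.norm(A-B),"expect (-95,-160),(-95,70)")
d=(B-A)/np.linalg.norm(B-A);yaw=np.arctan2(d[1],d[0])-np.pi/2
R=Ro.from_euler('z',yaw).as_matrix()[:2,:2];O=(A+B)/2-R@[-95,-45];print("yaw",yaw,"O",O)
print("pin",R.T@(wplane(s,(81,216),74)[:2]-O))
k=blob(a,(0,150,60),(6,255,255),(55,230,110,285))[0];K=wplane(s,k[1],174);print("knob",k[0],k[1],K,"rel",K[:2]-O)
y=blob(a,(20,130,60),(35,255,255),(100,190,180,300))
for k in y[:3]: print(k[0],k[1],wplane(s,k[1],70))
for u in((136,285),(158,280),(125,220)): print(wplane(s,u,70)[:2]-O)
E
```

```text
corners [441.83330885 -78.41992512] [505.17782772 137.92224165] 225.42506779892878 expect (-95,-160),(-95,70)
yaw -0.284836280170516 O [577.32281195  46.24297192]
pin [-19.97533326 -56.27799394]
knob 1070 [ 80.96448598 258.49906542] [550.31290795  49.26586931 174.        ] rel [-27.009904     3.02289739]
542 [145.25461255 266.49261993] [610.97025025  36.66996209  70.        ]
368 [137.96195652 219.96467391] [561.80058988  47.33774162  70.        ]
75 [156.70666667 231.88      ] [578.47603985  60.74031633  70.        ]
[ 50.97177632 -26.16451211]
[51.59345807 -2.2955395 ]
[-18.87230705 -11.12711337]
```

Emit:
{"op": "servo_tool", "data": {"deltas": [[[-0.2,-0.084,0],[0,0,0],0],[[-0.2,-0.084,0],[0,0,0],0],[[-0.2,-0.084,0],[0,0,0],0],[[-0.2,-0.084,0],[0,0,0],0],[[0,0,0],[0,0,-0.033],0],[[0,0,0],[0,0,0],0]]}}

```text
time_s: 2.05
eef_pos: [681.0, 63.6, 202.4]
ee_rot: [-0.001, 0.108, 0.994, 0.0]
force: [0.2, 0.5, -0.6]
grip_width: 0.002
grip_force: 0.0
```

Emit:
{"op": "servo_tool", "data": {"deltas": [[[0,0,0.18],[0,0,0],0],[[0,0,0.18],[0,0,0],0],[[0,0,0.18],[0,0,0],0],[[0,0,0.1],[0,0,0],0],[[0,0,0.095],[0,0,0],0],[[0,0,0],[0,0,0],0],[[0,0,0],[0,0,0],0]]}}

```text
time_s: 2.75
eef_pos: [681.1, 64.2, 57.5]
ee_rot: [0.0, 0.108, 0.994, 0.0]
force: [0.3, -0.0, -0.3]
grip_width: 0.0
grip_force: 0.0
```

Run:
```python
from h import *
s=telemetry.sense();a=optics.capture("wrist");b=optics.capture("side")[130:260,180:320]
b=cv2.resize(b,None,fx=2.9,fy=2.9)[:384]
b=b[:384]; b=np.vstack([b,np.zeros((384-b.shape[0],b.shape[1],3),np.uint8)])
im=np.hstack([a,b]); im=cv2.resize(im,(800,int(im.shape[0]*800/im.shape[1])));cv2.imwrite("pics/w2.png",im)
print(s['time_s'],s['eef_pos'],s['ee_rot'],s['joints'],s['force'])
```

```text
2.75 [681.05389586  64.16994112  57.52656194] [3.34095564e-04 1.08019620e-01 9.94148705e-01 5.08143252e-05] [-7.69313121e-02  7.91057261e-01  1.11927707e+00  8.55728560e-05
  1.23058728e+00 -1.43129456e+00] [ 0.27495273 -0.03451661 -0.30622689]
```

View pics/w2.png

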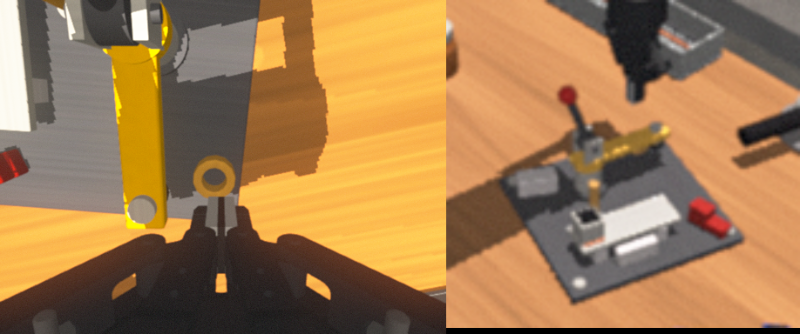

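The finger stands to the +y side of the strap, clear of it. The strap tip is at about (145,228) and the fingertips at (222,200) in the scaled image. I'll compute the strap's pose from this.

Run:
```python
from h import *
s=telemetry.sense();k=1/.8715
for n,u,z in(("tipL",(126,229),70),("tipR",(167,228),70),("nearL",(115,80),70),("nearR",(160,80),70),("fingertip",(222,198),57)):
    print(n,wplane(s,np.array(u)*k,z))
```

```text
tipL [687.31842438   3.64530826  70.        ]
tipR [691.9994712   28.13121201  70.        ]
nearL [602.90625495  23.86852904  70.        ]
nearR [607.98229645  47.06889608  70.        ]
fingertip [685.22187548  63.80814989  57.        ]
```

The post works out at (577, 42), which agrees with the earlier estimate. Finger radius is 96 mm, with an 18 mm gap to the strap. I'll close the gap, then sweep clockwise about the post.

Emit:
{"op": "servo_tool", "data": {"deltas": [[[0,-0.045,0.015],[0,0,0],0],[[0,-0.035,0],[0,0,0],0],[[0,0,0],[0,0,0],0]]}}

```text
time_s: 3.15
eef_pos: [677.7, 46.1, 53.6]
ee_rot: [0.0, 0.109, 0.994, -0.0]
force: [-0.0, -0.5, -0.4]
grip_width: -0.002
grip_force: 0.0
```

Emit:
{"op": "servo_tool", "data": {"deltas": [[[-0.008,-0.034,0],[0,0,0.0444],0],[[-0.008,-0.034,0],[0,0,0.0444],0],[[-0.008,-0.034,0],[0,0,0.0444],0],[[-0.008,-0.034,0],[0,0,0.0444],0],[[-0.008,-0.034,0],[0,0,0.0444],0],[[-0.008,-0.034,0],[0,0,0.0444],0],[[-0.008,-0.034,0],[0,0,0.0444],0],[[-0.008,-0.034,0],[0,0,0.0444],0]]}}

```text
time_s: 3.95
eef_pos: [665.2, -6.7, 53.5]
ee_rot: [0.0, 0.379, 0.925, 0.0]
force: [0.8, -0.3, 0.4]
grip_width: 0.001
grip_force: 0.0
```

```bash
cat >> h.py <<'E'
def rep():
    s=telemetry.sense();q=s['ee_rot'];R=Ro.from_quat([q[1],q[2],q[3],q[0]]).as_matrix()
    r=np.r_[s['eef_pos'][:2]-[577,42],0]
    print(s['time_s'],"pos",s['eef_pos'].round(1),"tool-frame rel post",(R.T@r).round(1),"yaw x_t",np.arctan2(R[1,0],R[0,0]).round(3),"F tool",(R.T@s['force']).round(2),"Rx",R[:,2].round(3))
E
python3 -c "
from h import *
rep()"
```

```text
3.95 pos [665.2  -6.7  53.5] tool-frame rel post [-97.   27.2   0. ] yaw x_t 2.363 F tool [-0.8   0.37 -0.43] Rx [ 0.  0. -1.]
```

Emit:
{"op": "servo_tool", "data": {"deltas": [[[-0.008,-0.034,0],[0,0,0.0444],0],[[-0.008,-0.034,0],[0,0,0.0444],0],[[-0.008,-0.034,0],[0,0,0.0444],0],[[-0.008,-0.034,0],[0,0,0.0444],0],[[-0.008,-0.034,0],[0,0,0.0444],0],[[-0.008,-0.034,0],[0,0,0.0444],0],[[-0.008,-0.034,0],[0,0,0.0444],0],[[-0.008,-0.034,0],[0,0,0.0444],0]]}}

```text
time_s: 4.75
eef_pos: [626.0, -45.5, 53.6]
ee_rot: [0.0, 0.619, 0.785, 0.0]
force: [0.3, 0.4, -0.9]
grip_width: -0.002
grip_force: 0.0
```

Emit:
{"op": "servo_tool", "data": {"deltas": [[[-0.008,-0.034,0],[0,0,0.0444],0],[[-0.008,-0.034,0],[0,0,0.0444],0],[[-0.008,-0.034,0],[0,0,0.0444],0],[[-0.008,-0.034,0],[0,0,0.0444],0],[[-0.008,-0.034,0],[0,0,0.0444],0],[[-0.004,-0.017,0],[0,0,0.0222],0],[[0,0,0],[0,0,0],0]]}}

```text
time_s: 5.45
eef_pos: [589.6, -57.0, 53.7]
ee_rot: [0.0, 0.757, 0.654, 0.0]
force: [-0.1, -0.4, -1.0]
grip_width: 0.001
grip_force: 0.0
```

Run:
```python
from h import *
rep()
cv2.imwrite("pics/w3.png",optics.capture("wrist"))
```

```text
5.45 pos [589.6 -57.   53.7] tool-frame rel post [-96.1  26.9   0. ] yaw x_t 1.424 F tool [-0.4  -0.02  0.99] Rx [ 0. -0. -1.]
```

View pics/w3.png

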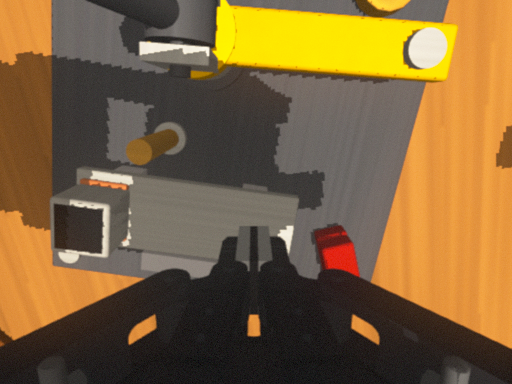

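The strap has not moved. It still points +x at (340,45) with the collar beside it, and the finger is now over the bracket. The finger must have missed the strap, so I'll check the real fingertip height in the views.

Run:
```python
from h import *
s=telemetry.sense()
b=optics.capture("side");a=optics.capture("top")
def proj(n,X):
    f,cx,cy,R,t=cam(n);c=R@X+t;return np.array([f*c[0]/c[2]+cx,f*c[1]/c[2]+cy])
p=s['eef_pos'];print("tcp px side",proj("side",p),"top",proj("top",p),"time",s['time_s'])
m=optics.camera_model("wrist");f=192/np.tan(np.radians(m['vfov']/2));M=m['mount'];c=M[:3,:3].T@(-M[:3,3]);print("tcp px wrist",f*c[:2]/c[2]+[m['cx'],m['cy']])
for z in(58,70):print("strap pushpt side",z,proj("side",np.array([577+95*.975,42-95*.22,z])))
B=cv2.resize(b[130:260,190:320],(600,600),interpolation=cv2.INTER_CUBIC)
cv2.imwrite("pics/s4.png",B);cv2.imwrite("pics/s4full.png",b);cv2.imwrite("pics/t4full.png",a)
```

```text
tcp px side [260.71890657 208.66088888] top [261.13775704 187.60133979] time 5.5
tcp px wrist [251.62951112 223.69703422]
strap pushpt side 58 [261.13881193 184.20239181]
strap pushpt side 70 [261.24303294 181.32440455]
```

View pics/s4.png

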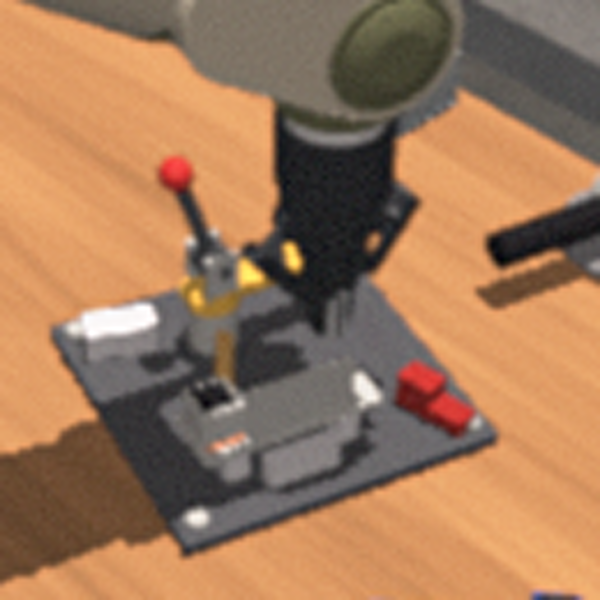

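The side view shows the real fingertip at about (261,203), while the reported TCP projects to (261,209). The wrist view agrees: the shut tips stand about 25 mm above the reported TCP. So the finger passed just over the strap, and nothing was disturbed. I'll go back over the strap and come down 25 mm lower.

Emit:
{"op": "servo_tool", "data": {"deltas": [[[0,0,-0.15],[0,0,0],0],[[0.023,0.066,0],[0,0,-0.089],0],[[0.023,0.066,0],[0,0,-0.089],0],[[0.023,0.066,0],[0,0,-0.089],0],[[0.023,0.066,0],[0,0,-0.089],0],[[0.023,0.066,0],[0,0,-0.089],0],[[0.023,0.066,0],[0,0,-0.089],0],[[0.023,0.066,0],[0,0,-0.089],0]]}}

```text
time_s: 6.4
eef_pos: [667.5, -2.6, 83.2]
ee_rot: [0.0, 0.358, 0.934, 0.0]
force: [-0.1, -0.7, -0.6]
grip_width: -0.0
grip_force: 0.0
```

Emit:
{"op": "servo_tool", "data": {"deltas": [[[0.023,0.066,0],[0,0,-0.089],0],[[0.023,0.066,0],[0,0,-0.089],0],[[0.023,0.066,0],[0,0,-0.089],0],[[0.023,0.066,0],[0,0,-0.089],0],[[0,0.08,0],[0,0,0],0],[[0,0,0],[0,0,0],0]]}}

```text
time_s: 7.0
eef_pos: [680.5, 69.0, 83.3]
ee_rot: [0.0, 0.09, 0.996, 0.0]
force: [0.8, -0.9, 0.2]
grip_width: -0.005
grip_force: 0.0
```

```bash
python3 -c "
from h import *
rep()"
```

```text
7.0 pos [680.5  69.   83.3] tool-frame rel post [-97.   45.1   0. ] yaw x_t 2.962 F tool [-0.92 -0.75 -0.18] Rx [ 0.  0. -1.]
```

Emit:
{"op": "servo_tool", "data": {"deltas": [[[0,0,0.1],[0,0,0.03],0],[[0,0,0.1],[0,0,0],0],[[0,0,0.07],[0,0,0],0],[[0,0,0],[0,0,0],0],[[0,0,0],[0,0,0],0]]}}

```text
time_s: 7.5
eef_pos: [680.7, 66.7, 29.9]
ee_rot: [0.0, 0.113, 0.994, -0.0]
force: [-0.4, 0.5, 0.9]
grip_width: -0.001
grip_force: 0.0
```

Run:
```python
from h import *
rep()
s=telemetry.sense();p=s['eef_pos']
b=optics.capture("side");w=optics.capture("wrist")
f,cx,cy,R,t=cam("side")
for dz in(0,25):
    c=R@(p+[0,0,dz])+t;print(dz,(f*c[0]/c[2]+cx-200)*4,(f*c[1]/c[2]+cy-130)*4)
B=cv2.resize(b[130:226,200:300],(400,384),interpolation=cv2.INTER_CUBIC)
cv2.imwrite("pics/w5.png",np.hstack([w[:,60:460],B]))
```

```text
7.5 pos [680.7  66.7  29.9] tool-frame rel post [-95.5  47.4   0.1] yaw x_t 2.915 F tool [ 0.54  0.39 -0.87] Rx [ 0.001 -0.    -1.   ]
0 214.35681642354916 211.49419680353753
25 214.8651152392996 188.11813595715523
```

View pics/w5.png

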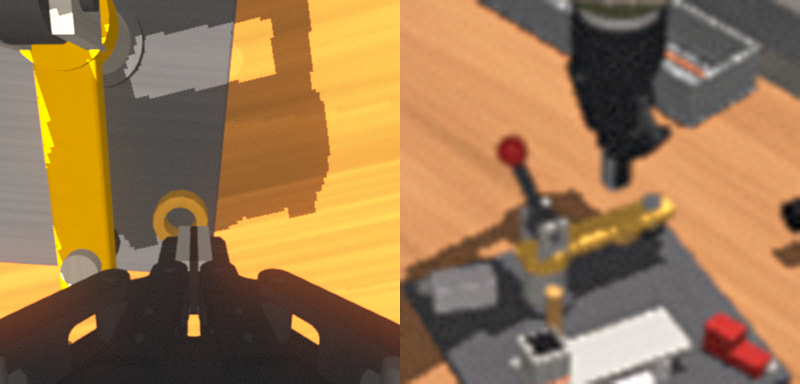

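The tip at (215,188) in the right-hand crop matches TCP+25 exactly, so the real tip is at z≈55. I'll close the gap and sweep.

Emit:
{"op": "servo_tool", "data": {"deltas": [[[0,-0.05,0.005],[0,0,0],0],[[0,-0.05,0],[0,0,0],0],[[-0.008,-0.034,0],[0,0,0.0444],0],[[-0.008,-0.034,0],[0,0,0.0444],0],[[-0.008,-0.034,0],[0,0,0.0444],0],[[-0.008,-0.034,0],[0,0,0.0444],0],[[-0.008,-0.034,0],[0,0,0.0444],0],[[0,0,0],[0,0,0],0]]}}

```text
time_s: 8.4
eef_pos: [671.1, 11.5, 28.8]
ee_rot: [0.0, 0.284, 0.959, -0.0]
force: [0.7, 0.9, 0.9]
grip_width: 0.001
grip_force: 0.0
```

```bash
cat >> h.py <<'E'
def strap():
    s=telemetry.sense();w=optics.capture("wrist");o=[]
    y=blob(w,(18,130,60),(35,255,255),(0,0,512,384))
    P=np.array([wplane(s,u,70)[:2] for u in y[0][2]]).astype(np.float32)
    P=P[np.linalg.norm(P-[577,42],axis=1)<120];l=cv2.minAreaRect(P)
    d=np.mean(P,0)-[577,42];print("strap blob",len(P),"rect",l,"dir",np.arctan2(d[1],d[0]).round(3));return w
E
python3 - <<'E'
from h import *
rep();cv2.imwrite("pics/w6.png",strap())
E
```

```text
8.4 pos [671.1  11.5  28.8] tool-frame rel post [-95.5  25.7   0. ] yaw x_t 2.565 F tool [-0.15  1.11 -0.9 ] Rx [ 0. -0. -1.]Traceback (most recent call last):
  File "<stdin>", line 2, in <module>
  File "h.py", line 30, in strap
    P=np.array([wplane(s,u,70)[:2] for u in y[0][2]]).astype(np.float32)
                ~~~~~~^^^^^^^^
  File "h.py", line 19, in wplane
    m=optics.camera_model("wrist");f=192/np.tan(np.radians(m['vfov']/2));M=m['mount']
ValueError: time passes only in moves, steps and waits
```

```bash
sed -i 's/m=optics.camera_model("wrist");f=192/m=WM;f=192/' h.py; sed -i '2a WM=optics.camera_model("wrist")' h.py
python3 - <<'E'
from h import *
rep();cv2.imwrite("pics/w6.png",strap())
E
```

```text
8.45 pos [671.1  12.1  28.7] tool-frame rel post [-95.3  26.    0. ] yaw x_t 2.567 F tool [-0.87 -0.67 -0.27] Rx [ 0. -0. -1.]
strap blob 13783 rect ((618.2354125976562, 13.737968444824219), (34.01179504394531, 103.15179443359375), 53.319664001464844) dir -0.558
```

The strap is moving now (direction about -0.56 rad). I'll keep sweeping.

Emit:
{"op": "servo_tool", "data": {"deltas": [[[-0.008,-0.034,0],[0,0,0.0444],0],[[-0.008,-0.034,0],[0,0,0.0444],0],[[-0.008,-0.034,0],[0,0,0.0444],0],[[-0.008,-0.034,0],[0,0,0.0444],0],[[-0.008,-0.034,0],[0,0,0.0444],0],[[-0.008,-0.034,0],[0,0,0.0444],0],[[-0.008,-0.034,0],[0,0,0.0444],0],[[-0.008,-0.034,0],[0,0,0.0444],0]]}}

```text
time_s: 9.3
eef_pos: [641.0, -33.1, 28.7]
ee_rot: [0.001, 0.537, 0.844, 0.0]
force: [3.6, -0.8, -0.4]
grip_width: 0.005
grip_force: 1.0
```

Emit:
{"op": "servo_tool", "data": {"deltas": [[[-0.008,-0.034,0],[0,0,0.0444],0],[[-0.008,-0.034,0],[0,0,0.0444],0],[[-0.008,-0.034,0],[0,0,0.0444],0],[[-0.008,-0.034,0],[0,0,0.0444],0],[[-0.008,-0.034,0],[0,0,0.0444],0],[[-0.008,-0.034,0],[0,0,0.0444],0],[[-0.008,-0.034,0],[0,0,0.0444],0],[[0,0,0],[0,0,0],0]]}}

```text
time_s: 10.1
eef_pos: [596.9, -54.5, 28.6]
ee_rot: [-0.0, 0.724, 0.689, -0.0]
force: [-1.1, -0.6, -0.1]
grip_width: 0.003
grip_force: 0.0
```

Run:
```python
from h import *
rep();cv2.imwrite("pics/w7.png",strap())
```

```text
10.1 pos [596.9 -54.5  28.6] tool-frame rel post [-95.4  24.6   0. ] yaw x_t 1.521 F tool [-0.68 -1.11  0.07] Rx [-0. -0. -1.]
strap blob 8482 rect ((679.1389770507812, -4.649539947509766), (93.7629623413086, 17.228321075439453), 72.76642608642578) dir -0.351
```

View pics/w7.png

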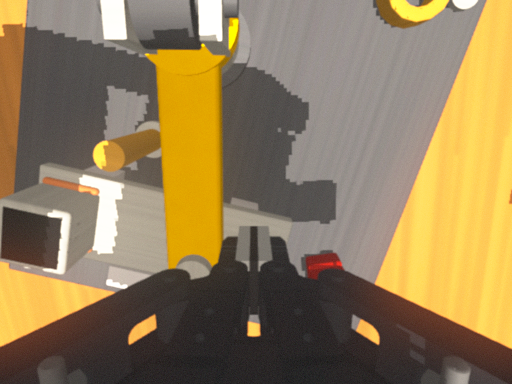

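The strap has swung over the bracket and is nearly aligned. The pin is at (110,155) and the strap edge at (165,150). I'll do the last part slowly and watch for contact force.

Emit:
{"op": "servo_tool", "data": {"deltas": [[[-0.004,-0.017,0],[0,0,0.0222],0],[[-0.004,-0.017,0],[0,0,0.0222],0],[[-0.004,-0.017,0],[0,0,0.0222],0],[[-0.004,-0.017,0],[0,0,0.0222],0],[[-0.004,-0.017,0],[0,0,0.0222],0],[[-0.004,-0.017,0],[0,0,0.0222],0],[[0,0,0],[0,0,0],0]]}}

```text
time_s: 10.85
eef_pos: [576.6, -56.3, 28.6]
ee_rot: [0.0, 0.792, 0.611, 0.0]
force: [0.4, 0.5, 0.3]
grip_width: -0.003
grip_force: 0.1
```

Emit:
{"op": "servo_tool", "data": {"deltas": [[[0,-0.01,0],[0,0,0],0],[[0,-0.005,0],[0,0,0],0],[[0,0,0],[0,0,0],0]]}}

```text
time_s: 11.15
eef_pos: [574.0, -55.8, 28.6]
ee_rot: [0.001, 0.792, 0.61, 0.0]
force: [3.2, -2.0, 0.8]
grip_width: 0.002
grip_force: 1.7
```

```bash
python3 -c "
from h import *
rep()"
```

```text
11.15 pos [574.  -55.8  28.6] tool-frame rel post [-95.3  22.    0. ] yaw x_t 1.313 F tool [-1.13  3.64 -0.77] Rx [ 0.001 -0.    -1.   ]
```

Emit:
{"op": "servo_tool", "data": {"deltas": [[[0,-0.008,0],[0,0,0],0],[[0,-0.008,0],[0,0,0],0],[[0,0,0],[0,0,0],0]]}}

```text
time_s: 11.45
eef_pos: [573.6, -55.8, 28.9]
ee_rot: [0.003, 0.793, 0.61, 0.003]
force: [17.1, -5.2, -8.7]
grip_width: -0.006
grip_force: 8.6
```

Emit:
{"op": "servo_tool", "data": {"deltas": [[[0,-0.008,0],[0,0,0],0],[[0,-0.008,0],[0,0,0],0],[[0,0,0],[0,0,0],0]]}}

```text
time_s: 11.75
eef_pos: [573.5, -55.8, 29.3]
ee_rot: [0.006, 0.793, 0.61, 0.005]
force: [30.9, -6.0, -18.4]
grip_width: 0.003
grip_force: 15.5
```

```bash
python3 -c "
from h import *
rep()"
```

```text
11.75 pos [573.5 -55.8  29.3] tool-frame rel post [-95.4  21.7   0.3] yaw x_t 1.311 F tool [ 2.13 31.14 18.92] Rx [ 0.016 -0.004 -1.   ]
```

Force rose to 31 N with no further motion, so the strap is home against the pin. I'll back off, lift and check.

Emit:
{"op": "servo_tool", "data": {"deltas": [[[0,0.06,0],[0,0,0],0],[[0,0.07,0],[0,0,0.02],0],[[0,0,0],[0,0,0],0],[[0,0,-0.18],[0,0,0],0],[[0,0,-0.18],[0,0,0],0],[[0,0,-0.17],[0,0,0],0],[[0,0,0],[0,0,0],0]]}}

```text
time_s: 12.45
eef_pos: [593.7, -60.7, 139.0]
ee_rot: [0.003, 0.802, 0.598, 0.002]
force: [0.6, 0.4, -0.4]
grip_width: 0.001
grip_force: 0.0
```

Run:
```python
from h import *
rep();s=telemetry.sense();w=optics.capture("wrist");cv2.imwrite("pics/w8.png",w)
k=blob(w,(0,150,60),(6,255,255),(0,0,512,384))
q=s['ee_rot'];R=Ro.from_quat([q[1],q[2],q[3],q[0]]).as_matrix()
for b in k[:3]: X=wplane(s,b[1],174);print(b[0],b[1],X,(R.T@(X-[577,42,0]))[:2])
y=blob(w,(20,150,60),(30,255,255),(0,0,512,384))
for b in y[:3]: print(b[0],b[1],b[2].min(0),b[2].max(0))
```

```text
12.45 pos [593.7 -60.7 139. ] tool-frame rel post [-93.7  45.3   0.3] yaw x_t 1.282 F tool [0.54 0.49 0.45] Rx [ 0.007 -0.002 -1.   ]
1288 [315.24068323 210.375     ] [625.64778674 -49.52633652 174.        ] [-73.84027671  73.95326519]
1 [462. 101.] [692.36313159 -21.6835107  174.        ] [-28.13786517 129.96474019]
1 [456. 101.] [690.07159683 -21.00520612 174.        ] [-28.14079707 127.5749849 ]
4178 [191.20464337 139.4530876 ] [167  77] [210 217]
712 [487.66994382 213.66713483] [472 154] [498 277]
445 [314.79775281  12.        ] [296   0] [335  23]
```

View pics/w8.png

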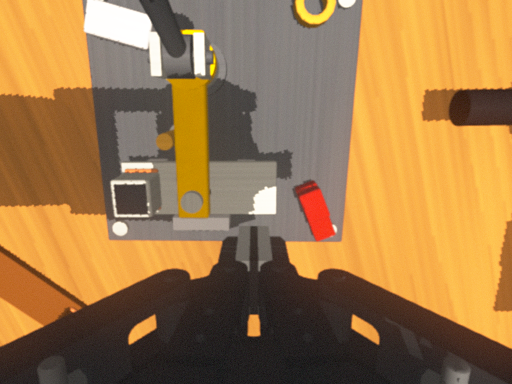

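The strap lies against the pin, square over the bracket bar. The bracket is undisturbed, and the lever goes up-image toward +x of the tool. I'll move behind the knob and measure it once there.

Emit:
{"op": "servo_tool", "data": {"deltas": [[[0.13,-0.11,0],[0,0,0],0],[[0.13,-0.11,0],[0,0,0],0],[[0,0,0.01],[0,0,0],0],[[0,0,0],[0,0,0],0]]}}

```text
time_s: 12.9
eef_pos: [564.3, 2.3, 131.2]
ee_rot: [-0.001, 0.802, 0.598, -0.001]
force: [-0.1, 0.2, 0.8]
grip_width: 0.002
grip_force: 0.0
```

Run:
```python
from h import *
rep();s=telemetry.sense();w=optics.capture("wrist");cv2.imwrite("pics/w9.png",w)
k=blob(w,(0,150,60),(6,255,255),(0,0,512,384))
q=s['ee_rot'];R=Ro.from_quat([q[1],q[2],q[3],q[0]]).as_matrix()
for b in k[:3]: X=wplane(s,b[1],174);print(b[0],b[1],X,"rel tcp",(R.T@(X-s['eef_pos']))[:2], b[2].min(0),b[2].max(0))
```

```text
12.9 pos [564.3   2.3 131.2] tool-frame rel post [-41.7  -0.9   0. ] yaw x_t 1.282 F tool [ 0.14 -0.13 -0.84] Rx [-0.002  0.    -1.   ]
3156 [257.56812421  98.75348542] [585.60171579  65.05541445 174.        ] rel tcp [66.21096783  2.47861595] [227  67] [288 131]
977 [365.85465711 262.68986694] [610.83774759 -12.37054806 174.        ] rel tcp [-0.81912647 48.72356086] [347 238] [383 288]
2 [348.5 242.5] [605.74421614  -1.19781497 174.        ] rel tcp [ 8.43988815 40.65855057] [348 242] [349 243]
```

View pics/w9.png

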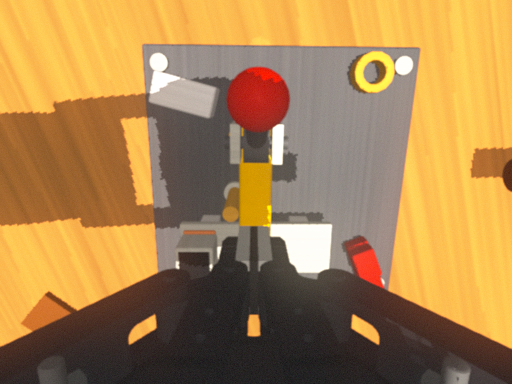

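The knob is at (258,99), 66 mm ahead of the tool and 2.5 mm to the side, as predicted for a raised lever. I'll push it over with the finger's side.

Emit:
{"op": "servo_tool", "data": {"deltas": [[[0.1,0.012,0],[0,0,0],0],[[0.1,0,0],[0,0,0],0],[[0.04,0,0],[0,0,0],0],[[0.04,0,0],[0,0,0],0],[[0.04,0,0],[0,0,0],0],[[0.04,0,0],[0,0,0],0],[[0,0,0],[0,0,0],0]]}}

```text
time_s: 13.65
eef_pos: [588.4, 70.8, 132.5]
ee_rot: [-0.0, 0.802, 0.598, 0.0]
force: [-0.4, -0.6, -1.2]
grip_width: 0.004
grip_force: 0.1
```

```bash
cat >> h.py <<'E'
def knob():
    rep();s=telemetry.sense();w=optics.capture("wrist")
    k=[b for b in blob(w,(0,150,60),(6,255,255),(150,0,340,384))][0]
    q=s['ee_rot'];R=Ro.from_quat([q[1],q[2],q[3],q[0]]).as_matrix()
    print("blob",k[0],k[1],k[2].min(0),k[2].max(0))
    for a in np.arange(.1,1.35,.1): # lever angle whose predicted knob lies on the ray
        X=wplane(s,k[1],92+85*np.sin(a)); h=(R.T@(X-[577,42,0]))[0]; print(round(a,1),"h on ray",h.round(1),"h lever",(85*np.cos(a)).round(1))
    return w
E
python3 -c "
from h import *
cv2.imwrite('pics/w10.png',knob())"
```

```text
13.65 pos [588.4  70.8 132.5] tool-frame rel post [30.9  2.7  0. ] yaw x_t 1.281 F tool [-0.74 -0.22  1.22] Rx [ 0.     0.001 -1.   ]
blob 2022 [249.57072206 198.96686449] [225 174] [274 225]
0.1 h on ray 35.6 h lever 84.6
0.2 h on ray 38.1 h lever 83.3
0.3 h on ray 40.6 h lever 81.2
0.4 h on ray 43.1 h lever 78.3
0.5 h on ray 45.4 h lever 74.6
0.6 h on ray 47.6 h lever 70.2
0.7 h on ray 49.6 h lever 65.0
0.8 h on ray 51.5 h lever 59.2
0.9 h on ray 53.2 h lever 52.8
1.0 h on ray 54.7 h lever 45.9
1.1 h on ray 56.0 h lever 38.6
1.2 h on ray 57.0 h lever 30.8
1.3 h on ray 57.8 h lever 22.7
```

The lever is now at about 0.9 rad above level (joint ≈0.4), matching the finger's position. I'll back off, rise over the ball, then push down along its arc.

Emit:
{"op": "servo_tool", "data": {"deltas": [[[-0.03,0,0],[0,0,0],0],[[0,0,-0.15],[0,0,0],0],[[0.08,0,0],[0,0,0],0],[[0.08,0,0],[0,0,0],0],[[0,0,0],[0,0,0],0]]}}

```text
time_s: 14.2
eef_pos: [595.4, 96.9, 161.5]
ee_rot: [-0.001, 0.801, 0.598, -0.0]
force: [0.4, 0.3, -0.8]
grip_width: -0.002
grip_force: 0.0
```

Run:
```python
from h import *
w=knob();b=optics.capture("side")
B=cv2.resize(b[120:216,190:290],(400,384),interpolation=cv2.INTER_CUBIC)
cv2.imwrite("pics/w11.png",np.hstack([w[:,60:460],B]))
```

```text
14.2 pos [595.4  96.9 161.5] tool-frame rel post [57.9  2.   0. ] yaw x_t 1.282 F tool [0.4  0.31 0.76] Rx [-0.001  0.001 -1.   ]
blob 577 [250.25476603 220.69844021] [231 210] [271 236]
0.1 h on ray 36.8 h lever 84.6
0.2 h on ray 40.0 h lever 83.3
0.3 h on ray 43.1 h lever 81.2
0.4 h on ray 46.1 h lever 78.3
0.5 h on ray 49.0 h lever 74.6
0.6 h on ray 51.7 h lever 70.2
0.7 h on ray 54.2 h lever 65.0
0.8 h on ray 56.6 h lever 59.2
0.9 h on ray 58.7 h lever 52.8
1.0 h on ray 60.6 h lever 45.9
1.1 h on ray 62.2 h lever 38.6
1.2 h on ray 63.5 h lever 30.8
1.3 h on ray 64.5 h lever 22.7
```

View pics/w11.png

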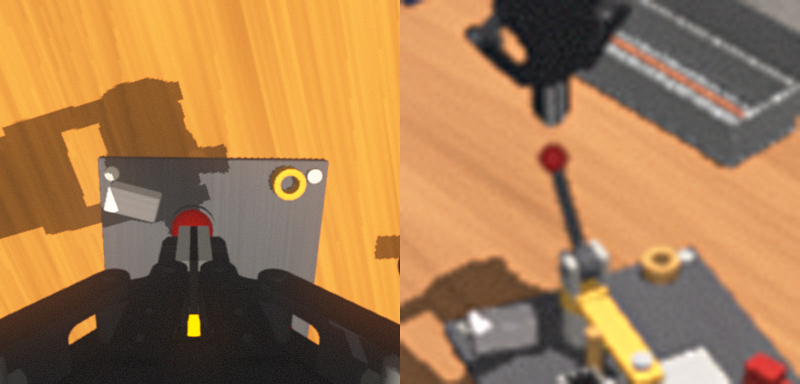

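The fingertip is above the ball: in the right-hand crop the tip is at (548,120) and the knob at (553,158). I'll push down along the arc.

Emit:
{"op": "servo_tool", "data": {"deltas": [[[0,0,0.068],[0,0,0],0],[[0.02,0,0.035],[0,0,0],0],[[0.02,0,0.035],[0,0,0],0],[[0.025,0,0.035],[0,0,0],0],[[0.025,0,0.035],[0,0,0],0],[[0.015,0,0.04],[0,0,0],0],[[0.01,0,0.04],[0,0,0],0],[[0.01,0,0.04],[0,0,0],0]]}}

```text
time_s: 15.1
eef_pos: [603.1, 119.7, 96.5]
ee_rot: [0.0, 0.802, 0.597, 0.001]
force: [2.1, 2.9, 3.8]
grip_width: 0.001
grip_force: 2.0
```

Emit:
{"op": "servo_tool", "data": {"deltas": [[[0.01,0,0.025],[0,0,0],0],[[0,0,0.015],[0,0,0],0],[[0,0,0],[0,0,0],0]]}}

```text
time_s: 15.4
eef_pos: [602.9, 120.6, 88.1]
ee_rot: [-0.0, 0.802, 0.597, -0.001]
force: [0.0, 0.2, -0.0]
grip_width: -0.003
grip_force: 0.0
```

```bash
python3 -c "
from h import *
rep()"
```

```text
15.4 pos [602.9 120.6  88.1] tool-frame rel post [82.8  2.2 -0.1] yaw x_t 1.28 F tool [ 0.22 -0.06  0.01] Rx [-0.002 -0.    -1.   ]
```

Emit:
{"op": "servo_tool", "data": {"deltas": [[[0,0,0.01],[0,0,0],0],[[0,0,0.01],[0,0,0],0],[[0,0,0],[0,0,0],0]]}}

```text
time_s: 15.7
eef_pos: [603.2, 120.9, 84.6]
ee_rot: [-0.0, 0.802, 0.597, -0.0]
force: [-0.7, 0.9, 0.7]
grip_width: -0.002
grip_force: 0.6
```

Emit:
{"op": "servo_tool", "data": {"deltas": [[[0,0,0.01],[0,0,0],0],[[0,0,0.01],[0,0,0],0],[[0,0,0],[0,0,0],0]]}}

```text
time_s: 16.0
eef_pos: [603.7, 121.0, 83.5]
ee_rot: [0.001, 0.802, 0.597, 0.001]
force: [-7.8, 1.5, 20.1]
grip_width: 0.0
grip_force: 9.8
```

Run:
```python
from h import *
w=knob();b=optics.capture("side");cv2.imwrite("pics/w12.png",np.hstack([w[:,60:460],cv2.resize(b[130:226,200:300],(400,384),interpolation=cv2.INTER_CUBIC)]))
```

```text
16.0 pos [603.7 121.   83.5] tool-frame rel post [83.3  3.   0. ] yaw x_t 1.281 F tool [ -0.81  -7.89 -20.12] Rx [ 0.002 -0.    -1.   ]
blob 570 [248.16315789 223.09649123] [227 212] [273 236]
0.1 h on ray 90.4 h lever 84.6
0.2 h on ray 93.6 h lever 83.3
0.3 h on ray 96.8 h lever 81.2
0.4 h on ray 99.8 h lever 78.3
0.5 h on ray 102.8 h lever 74.6
0.6 h on ray 105.6 h lever 70.2
0.7 h on ray 108.2 h lever 65.0
0.8 h on ray 110.6 h lever 59.2
0.9 h on ray 112.7 h lever 52.8
1.0 h on ray 114.6 h lever 45.9
1.1 h on ray 116.3 h lever 38.6
1.2 h on ray 117.6 h lever 30.8
1.3 h on ray 118.6 h lever 22.7
```

Firm stop at 20 N with the tip at the expected height, so the lever is down. I'll lift clear and verify.

Emit:
{"op": "servo_tool", "data": {"deltas": [[[0,0,-0.05],[0,0,0],0],[[0,0,-0.15],[0,0,0],0],[[0,0,-0.2],[0,0,0],0],[[-0.2,0,-0.1],[0,0,0],0],[[-0.2,0,0],[0,0,0],0],[[-0.2,0,0],[0,0,0],0],[[0,0,0],[0,0,0],0]]}}

```text
time_s: 16.8
eef_pos: [567.9, 1.9, 180.8]
ee_rot: [0.0, 0.803, 0.596, -0.001]
force: [-0.0, 0.3, 0.5]
grip_width: 0.002
grip_force: 0.0
```

Run:
```python
from h import *
w=knob();b=optics.capture("side");cv2.imwrite("pics/w13.png",np.hstack([w[:,60:460],cv2.resize(b[130:226,200:300],(400,384),interpolation=cv2.INTER_CUBIC)]))
```

```text
16.8 pos [567.9   1.9 180.8] tool-frame rel post [-41.    3.    0.1] yaw x_t 1.276 F tool [ 0.33 -0.1  -0.49] Rx [-0.001 -0.001 -1.   ]
blob 825 [250.49333333  13.31272727] [235   0] [266  28]
0.1 h on ray 82.3 h lever 84.6
0.2 h on ray 80.4 h lever 83.3
0.3 h on ray 78.5 h lever 81.2
0.4 h on ray 76.6 h lever 78.3
0.5 h on ray 74.8 h lever 74.6
0.6 h on ray 73.1 h lever 70.2
0.7 h on ray 71.6 h lever 65.0
0.8 h on ray 70.1 h lever 59.2
0.9 h on ray 68.8 h lever 52.8
1.0 h on ray 67.7 h lever 45.9
1.1 h on ray 66.7 h lever 38.6
1.2 h on ray 65.9 h lever 30.8
1.3 h on ray 65.3 h lever 22.7
```

View pics/w13.png

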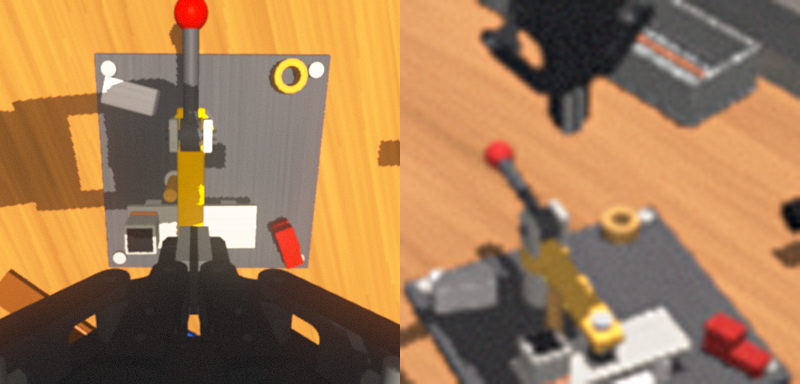

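The knob is over at top-left (190,12) and the strap is against the pin. I'll check the knob height in the unobstructed side view.

Run:
```python
from h import *
b=optics.capture("side");t=optics.capture("top")
k=blob(b,(0,150,60),(8,255,255),(212,155,240,180))[0];print("side",k[0],k[1])
f,cx,cy,R,T=cam("side")
for a in(.05,.1,.2,.3,.4,.6):
    X=np.array([577+85*np.cos(a)*.285,42+85*np.cos(a)*.958,92+85*np.sin(a)]);c=R@X+T;print(a,f*c[0]/c[2]+cx,f*c[1]/c[2]+cy)
kt=blob(t,(0,130,60),(8,255,255),(215,180,240,205));print([(x[0],x[1]) for x in kt[:2]])
if kt: print(tri(kt[0][1],k[1]))
```

```text
side 32 [223.875   167.40625]
0.05 223.95964242463427 169.53231847258104
0.1 223.965909557132 168.5412556291219
0.2 224.0622459281275 166.6726420598312
0.3 224.2707510995996 164.97102500490809
0.4 224.5911360802913 163.454426149601
0.6 225.5614474987478 161.04293844127997
[(np.int32(19), array([216.47368421, 182.        ]))]
(array([596.12331501, 114.68178527, 112.61113   ]), np.float64(3.5033469024808066))
```

The side view gives a lever angle of about 0.1–0.16 rad. The camera reads about 1 px high, as it did for the raised knob, so this fits fully down at the hard stop.

```bash
python3 -c "
from rig import ctrl
print(ctrl.finish_job())"
```

```text
the job is handed in; nothing more can be done
None
```

I handed the job in at about 17 s: the strap is against its stop pin, the cam lever is down on the bracket and the hand is clear. The foot's force on the bracket wasn't measured. I infer it from firm stops on strap (31 N) and lever (20 N), and hand-in returned no verdict.

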